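Clear the ledge's end and push the gel plate out to show its edge

TASK

The thin white gel plate lies flat on the metal casting ledge, and a pipette tip box blocks the ledge's open end. First push the tip box, kept upright, away from that end until at least 8 cm lies free between them, then push the plate along the ledge until its leading edge sticks out about 3 cm past the open end (within 1 cm), still lying flat on the ledge, so that it can be picked up by hand. Only push with the fingers: do not pick up, lift or tip the box or the plate, and leave everything else where it stands.

Things in the scene. Friction and masses are not known exactly. Their poses are not given: they have to be found in the camera images.
- ledge: Fixed aluminium block, 76 (x) x 300 (y) x 38 mm high, length across the robot's view. Origin: centre of its underside; +y along its length, to the robot's left. Its flat top is a channel 64 mm wide between ribs 6 mm wide, 3 mm high. A stop, 8 mm thick and 10 mm above the top, closes the +y end; the -y end is open. Equipment 90 to 115 mm high stands close behind it (0 to 20 mm).
- ledge_open_end (a point): Middle of the ledge's open end, at the height of its flat top (38 mm over the worktop; own y = -150 mm of the ledge). Axes of the ledge: -y points straight out of the open end.
- plate_lead (a point): Middle of the plate's leading edge face (towards the open end), half-way up its thickness. The plate is loose, flat, white, 60 wide x 120 long x 6 mm thick, 70 to 160 g, lying lengthwise in the channel with 2 mm play each side; its own -y points to the open end. At the start this edge lies 55 to 90 mm inside the open end.
- plate_trail (a point): Middle of the plate's trailing edge face, 120 mm behind plate_lead, half-way up its thickness (3 mm above the ledge's top); the place to push. At the start 80 mm or more are free between it and the stop.
- plate: The same plate; origin at the centre of its underside, axes as plate_lead.
- tip_box_centre (a point): Centre, 45 mm up, of the loose closed pipette tip box (blue base, clear lid), 84 (x) x 122 (y) x 90 mm high, with a 6 mm lip on its front, 130 to 270 g. It stands on the worktop, 122 mm side along the ledge within 0.05 rad, an 84 mm wide side facing the open end 5 to 25 mm off. It slides without tipping when pushed steadily 40 to 50 mm up.
- tip_box: The same box; origin on its underside, 3 mm nearer the robot than its centre; z up.
- tape: Bystander, not to be moved: roll of white tape lying flat, 53 mm across, 19 mm high; origin at the centre of its underside.
- beaker: Bystander, not to be moved: clear plastic beaker, 67 mm across, 83 mm high; origin at the centre of its underside.
- bottle: Bystander, not to be moved: white screw-cap bottle, 60 mm across, 105 mm high; origin at the centre of its underside.
- block: Bystander, not to be moved: low tube block with 66 x 104 mm top, 26 mm high; origin at the centre of its underside.
- petri: Bystander, not to be moved: petri dish, 92 mm across, 15 mm high; origin at the centre of its underside.
- timer: Bystander, not to be moved: small timer, 64 x 66 x 19 mm; origin at the centre of its underside.
- comb: Bystander, not to be moved: flat gel comb, 27 x 150 x 10 mm; origin at the centre of its underside.
Things that resemble listed ones, but are neither listed nor needed, are in the scene too. What is shaped like the tip_box but red is not meant.

How it is judged (in metres and radians):
On the way, in this order (a step that is already met when the one before it is completed fails the run):
1. the tip box stands upright, clear of the ledge's open end, while the plate has not yet come out (y of tip_box_centre in the frame of ledge below -0.276 m and angle between tip_box's own z axis and vertical below 0.1 rad and height (world z) of tip_box_centre between 0.035 and 0.055 m and linear speed of tip_box below 0.02 m/s and y of plate_lead in the frame of ledge above -0.15 m), for 0.2 s.
2. the plate sticks out past the open end by about 3 cm, flat on the ledge (y of plate_lead in the frame of ledge between -0.192 and -0.168 m and angle between plate's own z axis and vertical below 0.05 rad and z of plate in the frame of ledge between 0.034 and 0.043 m and angle between the y axis of plate and the y axis of ledge, either way round below 0.1 rad and linear speed of plate below 0.01 m/s), for 0.2 s.
At the end, for the whole second after the job is handed in: The plate is at rest, flat and straight (0.1 rad) on the ledge, its leading edge 18 to 42 mm past the open end; the tip box is at rest upright on the worktop, its centre 126 mm or more beyond the open end along the ledge. No other thing has moved over 20 mm (all of step 2 and y of tip_box_centre in the frame of ledge below -0.276 m and angle between tip_box's own z axis and vertical below 0.1 rad and height (world z) of tip_box_centre between 0.035 and 0.055 m and linear speed of tip_box below 0.02 m/s); the robot touches nothing.
It fails at once if the tip box is lifted or tipped (height (world z) of tip_box_centre above 0.06 m or angle between tip_box's own z axis and vertical above 0.3 rad).
It fails at once if the plate is lifted, tipped or falls off (z of plate in the frame of ledge above 0.048 m or z of plate in the frame of ledge below 0.03 m or angle between plate's own z axis and vertical above 0.15 rad).
It fails at once if another loose thing is disturbed (distance of any of tape, beaker, bottle, block, petri, timer, comb from where it was at the start of the episode above 0.02 m).
It also fails if it takes over 51 s, if anything falls off the work surface, if the arm or the gripper's body presses on something with over 40 N, if the wrist force passes 120 N, or if a joint passes its speed limit or range.

ROBOT

A 6-joint arm with a two-finger parallel gripper is mounted at the origin on a cart in front of the work surface, level with it; the furniture and walls round the work are solid. World frame = base frame: x ahead of the robot, y to its left, z up, the work surface at z = 0. Lengths are in m, angles in degrees, forces in N, time in s.
With the tool pointing down it reaches from about 0.325 to 0.9 m from the base axis. Payload 6.1 kg.
Tool frame: the origin (TCP) lies at the very end of the fingers, on their centre line; the grasp point (between the pads) lies 19 mm behind it; z points along the fingers, y is the direction in which the jaws open and shut (so a half turn about z gives the same grasp; the last joint's range is limited). The gripper opens to 87 mm and grips with 3 to 60 N. Pads are 19 mm wide; open, the fingers measure 117 mm over their backs; the gripper's body (75 mm by 190 mm) begins 51 mm behind the grasp point.
Start: joints at [-78.157, 12.628, 87.462, -0, 79.91, -7.225], TCP at [0.204, -0.591, 0.223] pointing down, gripper open.
Joint ranges: [-170.65, 170.65], [-52.31, 119.04], [5.05, 147.46], [-71.25, 251.25], [11.57, 151.72], [-153.62, 153.62]. Speed limits (degrees/s): [147.25, 147.25, 172.46, 180, 180, 180].

INTERFACE

Orientations are given as a 3x3 rotation matrix whose columns are the frame's x, y, z axes.
In Python, from workcell import monitor, imaging, order gives the robot as it stands. The module is installed in compiled form; this text tells all that it offers.
- The arm moves only by the tool apply_moves, never from a script. Its argument "series" is a list of rows, each an object of numbers: "ax", "ay", "az": the turn, a rotation vector about the tool's x, y, z in degrees; "x", "y", "z": the shift along the tool's x, y, z in mm; "grip": the opening, from 0 (shut) to 1 (fully open). In form: [{"ax": .., "ay": .., "az": .., "x": .., "y": .., "z": .., "grip": ..}, ...]. A call has 1 to 5 rows; each row is the pose to reach, as a shift and turn from the pose commanded when the call began, along the tool's axes at that moment; what a row does not reach only later rows make up. A row lasts 1/12 s, in which the tool goes at most 41.7 mm and 7.16 degrees, less where a joint would pass 70% of its speed; a pose out of reach is approached as far as the arm can. A call with a gripper value outside its range is refused whole. The fingers move at their own pace and stop on an object; "squeeze" is the grip in N (left out, the last holds). Time passes only in rows, so rows that repeat a pose let the fingers close. It gives the time, the measured TCP pose, the force and the opening at its end, in the units of the state.
- monitor.observe(): the state, without advancing time (a new reading comes with each control period).
- imaging.snapshot(name): name is "scene" or "side" or "wrist"; returns a dict with "frame" (384x512x3 uint8, blue, green, red), "depth" (384x512 float32, m along the optical axis (not along the pixel's ray), 0 where there is no reading), "intrinsics" (3x3 intrinsics, pixels), "R" (3x3) and "t" (3): a world point X has camera coordinates R X + t; the wrist camera has in their place "hand_eye" (4x4, takes a point from camera to tool coordinates, whose origin is the TCP and whose axes are the flange's). Camera axes: x right, y down, z forward; pixel columns grow to the right and rows downward; lengths in m; the calibration is good to about 2 mm. The wrist camera is an equidistant fisheye: a pixel r from the principal point sees the ray r / f radians off the axis. A picture is of the moment at which its call begins: read the wrist's pose just before it.
- order.hand_in(): hands the job in, once; it reports no verdict.
The state is a dict: "clock": time; "qpos": joint angles; "joint_vel": joint speeds; "tau": joint torques, N m; "position": TCP position; "orientation": TCP orientation; "contact_force": force on the tool from outside, world axes, zero at the start; "torque": the same for the moment, N m; "opening": opening from 0.0 (shut) to 1.0 (fully open).
Only numpy, scipy, OpenCV 4.12 (cv2) and the standard library are available. Lean on these libraries where they do the work, as an engineer would, in place of code of your own. Each camera call takes 0.05 s, during which the arm holds its last target. There are 200 camera calls.

## Working session

There is one attempt and no reset: what is moved stays moved. The work goes in short steps, Python scripts to look and compute and a tool call to move; the robot and the scene stay as the last step left them, time stands still between calls to the robot, and variables do not carry over. Pictures are saved under pics/ and viewed, about 8 in all and at most 12, crops included, and the job is handed in when it is done.

Besides the shell and the picture viewer there is one more tool, called after "Call:" as name(argument=value, ...), one argument or row to a line, values as JSON. apply_moves: Moves the arm, as the interface text tells. Its arguments: {"type":"object","properties":{"series":{"type":"array","items":{"type":"object","properties":{"ax":{"type":"number"},"ay":{"type":"number"},"az":{"type":"number"},"x":{"type":"number"},"y":{"type":"number"},"z":{"type":"number"},"grip":{"type":"number"}}}},"squeeze":{"type":"number"}},"required":["series"]}

```bash
mkdir -p pics
cat > h.py <<'E'
import numpy as np, cv2
from workcell import monitor, imaging
def snap(n):
    s=imaging.snapshot(n); np.savez(''+n+'.npz',**{k:np.array(v) for k,v in s.items()}); return s
def pts(s):
    d=np.array(s['depth']);K=np.array(s['intrinsics']);v,u=np.indices(d.shape)
    P=np.stack([(u-K[0,2])/K[0,0]*d,(v-K[1,2])/K[1,1]*d,d],-1)
    W=(P-np.array(s['t']).ravel())@np.array(s['R']); W[d==0]=np.nan; return W
def ray(s,u,v,z):
    K=np.array(s['intrinsics']);R=np.array(s['R']);t=np.array(s['t']).ravel()
    o=-R.T@t; r=R.T@np.linalg.inv(K)@[u,v,1]; return o+r*(z-o[2])/r[2]
E
python3 - <<'E'
from h import *
a=snap('scene');b=snap('side')
for n,s in(('scene',a),('side',b)):
    cv2.imwrite(f'pics/{n}0.png',cv2.resize(s['frame'],(800,600),interpolation=cv2.INTER_CUBIC)); print(n,-np.array(s['R']).T@np.array(s['t']).ravel(), s['intrinsics'], s['R'])
o=monitor.observe();print(o['clock'],o['position'],o['orientation'],o['contact_force'],o['opening'])
E
```

```text
scene [-0.80514225 -0.82696858  1.13904476] [[470.11288523   0.         235.25962095]
 [  0.         470.11288523 188.61257323]
 [  0.           0.           1.        ]] [[ 0.47384508 -0.88059333  0.00512226]
 [-0.4874184  -0.2671142  -0.83130819]
 [ 0.73341267  0.39141461 -0.55578814]]
side [-0.02628284  0.87719726  0.7616243 ] [[348.47447489   0.         258.9785026 ]
 [  0.         348.47447489 187.29732304]
 [  0.           0.           1.        ]] [[-0.80739631 -0.58969297  0.01932326]
 [-0.31861912  0.4082146  -0.85547805]
 [ 0.49658136 -0.69686658 -0.51747842]]
0.1 [ 0.20406313 -0.59015052  0.22151026] [[ 9.45129586e-01  3.26695461e-01 -3.76725801e-04]
 [ 3.26695607e-01 -9.45127988e-01  1.75136914e-03]
 [ 2.16110251e-04 -1.77834546e-03 -9.99998395e-01]] [-0.50286522  0.36529113  0.41739467] 1.0003601269416227
```

View pics/scene0.png

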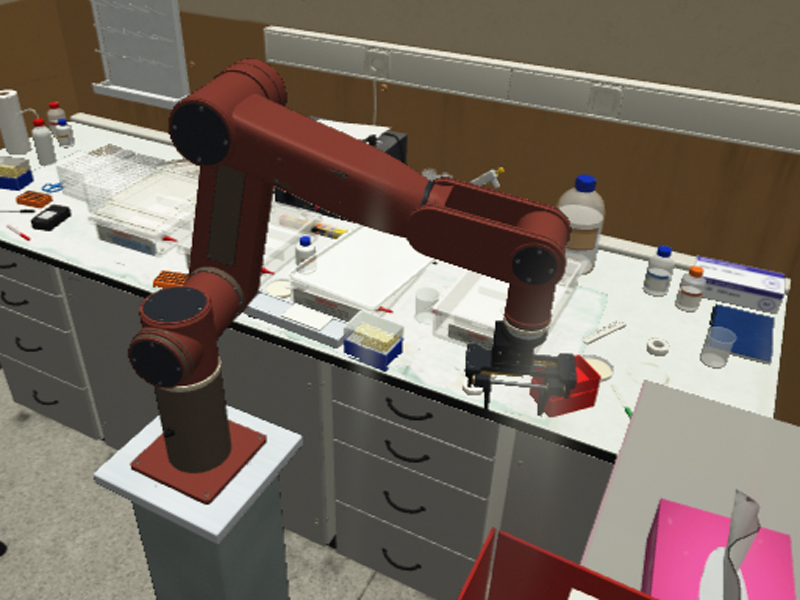

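View pics/side0.png

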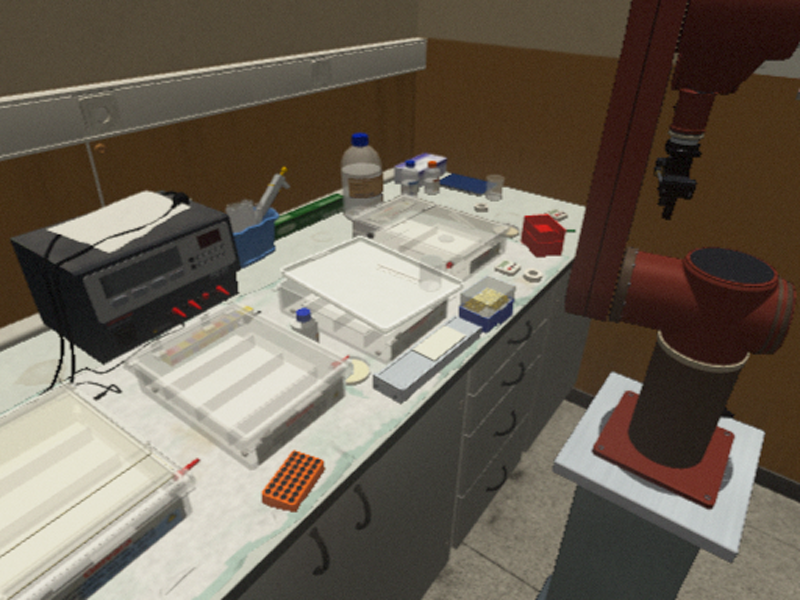

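The blue tip box with the clear lid is at scene (375,340) and side (487,300). The red lookalike is at scene (565,385) and side (543,235) and is not the one meant. The ledge with the white plate is at side (375,385)–(480,325). I'll measure these next and confirm with an enlarged crop.

Run:
```python
from h import *
a=dict(np.load('scene.npz'));b=dict(np.load('side.npz'))
for n,s in(('scene',a),('side',b)):
    W=pts(s);h=cv2.cvtColor(s['frame'],cv2.COLOR_BGR2HSV)
    m=(cv2.inRange(h,(105,120,40),(130,255,255))>0)&(abs(W[...,1]+.05)<.45)&(W[...,0]<.6)&(W[...,0]>.2)
    nl,l,st,c=cv2.connectedComponentsWithStats(m.astype('u1'))
    for i in range(1,nl):
        if st[i,4]>30: print(n,'blue',st[i],np.nanpercentile(W[l==i],[2,50,98],axis=0).round(3).tolist())
    # ledge top
    m=(W[...,2]>.03)&(W[...,2]<.05)&(W[...,0]>.25)&(W[...,0]<.6)&(W[...,1]>-.4)&(W[...,1]<.4)
    nl,l,st,c=cv2.connectedComponentsWithStats(m.astype('u1'))
    for i in range(1,nl):
        if st[i,4]>60: print(n,'top',st[i],np.nanpercentile(W[l==i],[2,50,98],axis=0).round(3).tolist())
x=b['frame'][150:262,225:375];cv2.imwrite('pics/c.png',cv2.resize(x,None,fx=5.3,fy=5.3,interpolation=cv2.INTER_CUBIC))
```

```text
scene blue [241 217  17  21 129] [[0.42, -0.226, 0.002], [0.432, -0.221, 0.031], [0.496, -0.197, 0.052]]
scene blue [220 218   8  10  53] [[0.425, -0.131, 0.009], [0.431, -0.116, 0.03], [0.438, -0.104, 0.049]]
scene top [158 184  65  35 887] [[0.436, -0.075, 0.031], [0.473, 0.058, 0.04], [0.519, 0.204, 0.048]]
scene top [186 187  42  16 153] [[0.54, -0.065, 0.031], [0.546, 0.032, 0.041], [0.555, 0.128, 0.049]]
scene top [220 216  39  16 153] [[0.422, -0.225, 0.031], [0.43, -0.183, 0.041], [0.504, -0.104, 0.05]]
side top [ 238  192   91   63 1536] [[0.428, -0.164, 0.031], [0.474, 0.08, 0.041], [0.518, 0.218, 0.049]]
side top [236 194  51  35 220] [[0.544, -0.095, 0.031], [0.548, 0.07, 0.04], [0.594, 0.138, 0.05]]
side top [189 243  32  31 173] [[0.551, 0.265, 0.031], [0.553, 0.334, 0.04], [0.556, 0.398, 0.049]]
```

View pics/c.png

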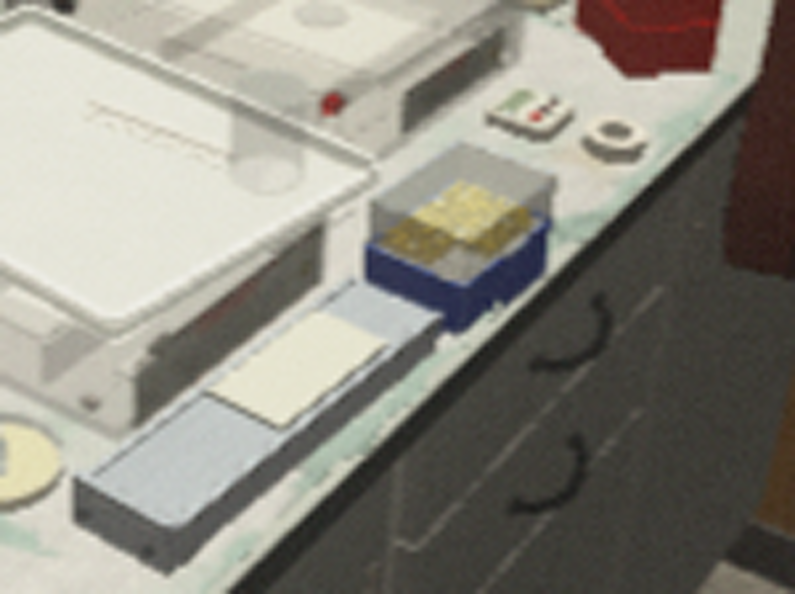

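Run:
```python
from h import *
a=dict(np.load('scene.npz'));b=dict(np.load('side.npz'))
def r(x,y,z): return ray(b,225+(x+.5)/5.3-.5,150+(y+.5)/5.3-.5,z)[:2].round(4)
print('plate',[r(*p,.044) for p in((278,426),(203,388),(386,345),(320,310))])
print('ledge ribs',[r(*p,.041) for p in((178,527),(442,318),(352,280))],r(75,480,.048),r(178,527,.048))
print('box base', r(458,335,0),r(548,272,0))
print('timer/tape near', r(487,125,0.0),r(545,143,0),r(583,150,0),r(615,163,0),r(648,150,0.01),'beaker',r(265,190,0), 'red',r(630,75,0))
# ledge side face: points below top in side view; fit rib lines w/ depth
for n,s in(('scene',a),('side',b)):
    W=pts(s);h=cv2.cvtColor(s['frame'],cv2.COLOR_BGR2HSV)
    m=(W[...,2]>.035)&(W[...,2]<.049)&(W[...,0]>.42)&(W[...,0]<.53)&(W[...,1]>-.085)&(W[...,1]<.23)
    w=(h[...,1]>20)&(h[...,0]>15)&(h[...,0]<45)&m
    p=W[m][:,:2].astype('f4');q=W[w][:,:2].astype('f4')
    print(n,cv2.minAreaRect(p),w.sum(),cv2.minAreaRect(q) if w.sum()>5 else 0, np.median(W[m][:,2]),np.median(W[w][:,2]))
    # box extents by depth, z in .055-.1
    m=(W[...,2]>.006)&(W[...,2]<.1)&(W[...,0]>.38)&(W[...,0]<.53)&(W[...,1]>-.24)&(W[...,1]<-.085)
    print('box',np.nanpercentile(W[m],[1,50,99],axis=0).round(3).tolist())
    # things in region beyond the box
    m=((W[...,2]>.008)&(W[...,2]<.1)&(W[...,0]>.34)&(W[...,0]<.56)&(W[...,1]>-.55)&(W[...,1]<-.235)).astype('u1')
    nl,l,st,c=cv2.connectedComponentsWithStats(m)
    for i in range(1,nl):
        if st[i,4]>15: print(' obj',st[i].tolist(),np.nanpercentile(W[l==i],[2,98],axis=0).round(3).tolist())
    # equipment behind ledge & beaker
    m=(W[...,2]>.06)&(W[...,2]<.14)&(W[...,0]>.46)&(W[...,0]<.62)&(W[...,1]>-.3)&(W[...,1]<.25)
    print('behind',np.nanpercentile(W[m],[1,5,50,95],axis=0).round(3).tolist())
```

```text
plate [array([0.4539, 0.0946]), array([0.514 , 0.0913]), array([ 0.4448, -0.0218]), array([ 0.5019, -0.0295])]
ledge ribs [array([0.4498, 0.206 ]), array([ 0.4326, -0.0765]), array([ 0.5062, -0.0787])] [0.5187 0.216 ] [0.4451 0.2125]
box base [ 0.4391 -0.1191] [ 0.4251 -0.2333]
timer/tape near [ 0.5712 -0.4102] [ 0.5172 -0.4125] [ 0.4864 -0.4214] [ 0.4556 -0.4178] [ 0.4367 -0.438 ] beaker [ 0.661  -0.2018] red [ 0.5134 -0.5749]
scene ((0.47964587807655334, 0.06794878840446472), (0.300733357667923, 0.08837640285491943), 87.77433776855469) 15 ((0.4481808543205261, 0.03444734215736389), (0.11967921257019043, 0.01385809201747179), 88.80987548828125) 0.04093525865978004 0.04280382951156137
box [[0.42, -0.235, 0.007], [0.438, -0.175, 0.072], [0.524, -0.093, 0.096]]
 obj [252, 229, 22, 17, 132] [[0.421, -0.321, 0.008], [0.489, -0.238, 0.02]]
 obj [296, 241, 14, 13, 69] [[0.438, -0.457, 0.008], [0.476, -0.405, 0.023]]
behind [[0.463, -0.295, 0.061], [0.473, -0.27, 0.064], [0.554, -0.052, 0.09], [0.612, 0.13, 0.104]]
side ((0.4800136089324951, 0.06888315081596375), (0.30308184027671814, 0.07922524958848953), 87.01492309570312) 352 ((0.4744425117969513, 0.03316369652748108), (0.12845559418201447, 0.06498178094625473), 86.22293090820312) 0.04156103015310986 0.04581575930562176
box [[0.424, -0.221, 0.01], [0.452, -0.128, 0.077], [0.522, -0.094, 0.095]]
 obj [318, 167, 15, 11, 108] [[0.51, -0.458, 0.008], [0.559, -0.386, 0.023]]
 obj [334, 169, 20, 12, 104] [[0.429, -0.481, 0.008], [0.491, -0.402, 0.025]]
 obj [328, 183, 15, 14, 86] [[0.422, -0.365, 0.008], [0.466, -0.26, 0.016]]
behind [[0.463, -0.284, 0.061], [0.475, -0.228, 0.066], [0.561, -0.023, 0.092], [0.614, 0.136, 0.106]]
```

The crop confirms the blue-base box with the clear lid and yellow tips right at the ledge's open end, crop (460,235). The plate is at crop (295,370), the timer at (530,113), the tape at (615,138) and the red box at (650,30). The ledge comes out at centre (0.480, 0.068) with yaw about -3°, and its open end at y ≈ -0.08. The box spans y ≈ -0.10…-0.225, and the plate's trailing edge is at y ≈ 0.093. I'll move above the gap with the fingers shut.

Call:
apply_moves(
  series=[
    {"x":29.3,"y":-27.2,"az":5,"grip":0},
    {"x":58.6,"y":-54.4,"az":10,"grip":0},
    {"x":88,"y":-81.7,"az":15,"grip":0},
    {"x":117.2,"y":-109,"az":20,"grip":0},
    {"x":146.5,"y":-136.2,"az":22,"grip":0},
  ],
)

```text
$.series[0]: bad value
```

Call:
apply_moves(
  series=[
    {"ax":0,"ay":0,"az":5,"x":29,"y":-27,"z":0,"grip":0},
    {"ax":0,"ay":0,"az":10,"x":58,"y":-54,"z":0,"grip":0},
    {"ax":0,"ay":0,"az":15,"x":88,"y":-82,"z":0,"grip":0},
    {"ax":0,"ay":0,"az":20,"x":117,"y":-109,"z":0,"grip":0},
    {"ax":0,"ay":0,"az":22,"x":146,"y":-136,"z":0,"grip":0},
  ],
  squeeze=20,
)

```text
clock: 0.52
position: [0.298, -0.4125, 0.2219]
orientation: [[0.998, -0.056, -0.0], [-0.056, -0.998, 0.001], [-0.0, -0.001, -1.0]]
contact_force: [1.9, -1.3, 0.5]
opening: 0.705
```

Call:
apply_moves(
  series=[
    {"ax":0,"ay":0,"az":0,"x":15,"y":-34,"z":0,"grip":0},
    {"ax":0,"ay":0,"az":0,"x":30,"y":-68,"z":0,"grip":0},
    {"ax":0,"ay":0,"az":0,"x":46,"y":-102,"z":0,"grip":0},
    {"ax":0,"ay":0,"az":0,"x":61,"y":-136,"z":0,"grip":0},
    {"ax":0,"ay":0,"az":0,"x":76,"y":-170,"z":0,"grip":0},
  ],
)

```text
clock: 0.93
position: [0.3826, -0.2467, 0.2223]
orientation: [[0.999, -0.051, -0.0], [-0.051, -0.999, 0.0], [-0.0, -0.0, -1.0]]
contact_force: [1.1, -0.4, 0.2]
opening: 0.324
```

Call:
apply_moves(
  series=[
    {"ax":0,"ay":0,"az":0,"x":15,"y":-34,"z":0,"grip":0},
    {"ax":0,"ay":0,"az":0,"x":30,"y":-68,"z":0,"grip":0},
    {"ax":0,"ay":0,"az":0,"x":46,"y":-102,"z":0,"grip":0},
    {"ax":0,"ay":0,"az":0,"x":61,"y":-136,"z":0,"grip":0},
    {"ax":0,"ay":0,"az":0,"x":76,"y":-168,"z":0,"grip":0},
  ],
)

```text
clock: 1.35
position: [0.4671, -0.0826, 0.2223]
orientation: [[0.999, -0.051, -0.0], [-0.051, -0.999, 0.0], [-0.0, -0.0, -1.0]]
contact_force: [0.4, 0.0, -0.0]
opening: 0.021
```

Run:
```python
from h import *
o=monitor.observe();s=snap('wrist')
np.savez('wpose.npz',p=o['position'],R=o['orientation'])
print(o['clock'],o['position'],o['orientation'],o['contact_force'],o['opening'],s['hand_eye'],s['intrinsics'])
cv2.imwrite('pics/w0.png',cv2.resize(s['frame'],(800,600),interpolation=cv2.INTER_CUBIC))
```

```text
1.35 [ 0.46709112 -0.08257214  0.22234948] [[ 9.98708160e-01 -5.08133096e-02 -1.39025206e-04]
 [-5.08132879e-02 -9.98708158e-01  1.55790958e-04]
 [-1.46761862e-04 -1.48525373e-04 -9.99999978e-01]] [ 0.35722896  0.02527315 -0.02546425] 0.02075342071404966 [[-4.14853780e-04 -9.52051105e-01 -3.05938755e-01  8.44146922e-02]
 [ 9.99999850e-01 -5.04095600e-04  2.12693075e-04  7.01674335e-04]
 [-3.56717057e-04 -3.05938621e-01  9.52051171e-01 -1.62771439e-01]
 [ 0.00000000e+00  0.00000000e+00  0.00000000e+00  1.00000000e+00]] [[297.31863964   0.         257.54496403]
 [  0.         297.31863964 192.72797047]
 [  0.           0.           1.        ]]
```

View pics/w0.png

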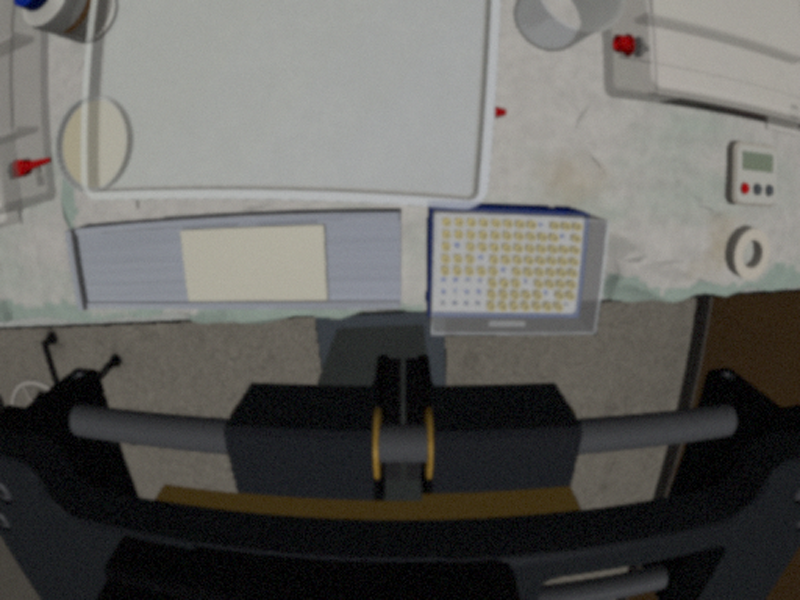

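The wrist view shows the ledge's open end at u≈402 (v 208–305) and the box's near face at u≈430. The plate runs u 182–326, v 223–302. Beyond the box it is clear up to the tape (748,252) and timer (752,173). I'll turn these into positions.

```bash
cat >> h.py <<'E'
def wray(s,p,R,u,v,z):
    K=np.array(s['intrinsics']);H=np.array(s['hand_eye']);q=np.array([(u-K[0,2]),(v-K[1,2])])/K[0,0];r=np.linalg.norm(q)
    d=np.r_[q/r*np.sin(r),np.cos(r)]; o=p+R@H[:3,3]; d=R@H[:3,:3]@d; return o+d*(z-o[2])/d[2]
E
python3 - <<'E'
from h import *
s=dict(np.load('wrist.npz'));w=np.load('wpose.npz');p,R=w['p'],w['R']
f=lambda x,y,z:wray(s,p,R,(x+.5)*.64-.5,(y+.5)*.64-.5,z)[:2].round(4)
print('plate trail',f(182,230,.044),f(190,302,.044),'lead',f(323,223,.044),f(327,300,.044))
print('open end',f(402,208,.041),f(402,305,.041),'stop',f(78,228,.048),f(87,306,.048))
print('box near lid top',f(432,333,.09),f(432,212,.09),'far lid top',f(606,220,.09),f(599,333,.09),'base',f(429,212,.0),f(429,208,.05),f(429,320,.05))
print('tray rim',f(480,200,.10),f(300,195,.1),'tape',f(727,252,.019))
d=s['depth']; print(d[160,300],d[165,170])
# depth-based: rows through the middle
K=s['intrinsics'];H=s['hand_eye']
def X(x,y):
    u,v=int(x*.64),int(y*.64);q=np.array([u-K[0,2],v-K[1,2]])/K[0,0];r=np.linalg.norm(q);z=d[v,u]
    return (p+R@(H[:3,:3]@np.array([*(q/r*np.tan(r)*z),z])+H[:3,3])).round(4)
for q in((130,265),(240,265),(370,265),(415,265),(436,255),(500,265),(570,265),(595,280),(380,190),(450,196)): print(q,X(*q))
E
```

```text
plate trail [0.5108 0.091 ] [0.4504 0.0944] lead [ 0.5062 -0.0259] [ 0.446  -0.0233]
open end [ 0.5135 -0.0852] [ 0.438  -0.0813] stop [0.5249 0.1974] [0.4535 0.2049]
box near lid top [ 0.4329 -0.1016] [ 0.5154 -0.1045] far lid top [ 0.5076 -0.2239] [ 0.4252 -0.2243] base [ 0.5045 -0.1071] [ 0.5135 -0.1047] [ 0.4278 -0.1016]
tray rim [ 0.523  -0.1339] [ 0.5323 -0.0229] tape [ 0.4676 -0.3952]
0.29911968 0.34666649
(130, 265) [0.4859 0.1515 0.0391]
(240, 265) [0.479  0.0445 0.0441]
(370, 265) [ 0.4714 -0.0578  0.0393]
(415, 265) [ 0.4621 -0.0928  0.0075]
(436, 255) [ 0.4873 -0.1061  0.0904]
(500, 265) [ 0.479  -0.1486  0.0898]
(570, 265) [ 0.4773 -0.1971  0.0902]
(595, 280) [ 0.4653 -0.2171  0.0895]
(380, 190) [ 0.5317 -0.0724  0.0923]
(450, 196) [ 0.5258 -0.1162  0.0934]
```

Call:
apply_moves(
  series=[
    {"ax":0,"ay":0,"az":0,"x":9,"y":-5,"z":40,"grip":0},
    {"ax":0,"ay":0,"az":0,"x":9,"y":-5,"z":80,"grip":0},
    {"ax":0,"ay":0,"az":0,"x":9,"y":-5,"z":115,"grip":0},
    {"ax":0,"ay":0,"az":0,"x":9,"y":-5,"z":145,"grip":0},
    {"ax":0,"ay":0,"az":0,"x":9,"y":-5,"z":160,"grip":0},
  ],
)

```text
clock: 1.82
position: [0.4727, -0.079, 0.0579]
orientation: [[0.999, -0.051, -0.007], [-0.051, -0.999, 0.002], [-0.007, -0.002, -1.0]]
contact_force: [0.5, 0.2, -0.4]
opening: 0.007
```

Call:
apply_moves(
  series=[
    {"ax":0,"ay":0,"az":0,"x":0,"y":0,"z":8,"grip":0},
    {"ax":0,"ay":0,"az":0,"x":0,"y":0,"z":15,"grip":0},
    {"ax":0,"ay":0,"az":0,"x":0,"y":0,"z":15,"grip":0},
    {"ax":0,"ay":0,"az":0,"x":0,"y":0,"z":15,"grip":0},
  ],
)

```text
clock: 2.15
position: [0.4768, -0.0805, 0.0484]
orientation: [[0.999, -0.051, 0.001], [-0.051, -0.999, -0.0], [0.001, 0.0, -1.0]]
contact_force: [0.6, 0.1, 0.0]
opening: 0.003
```

Call:
apply_moves(
  series=[
    {"ax":0,"ay":0,"az":0,"x":0,"y":3,"z":2,"grip":0},
    {"ax":0,"ay":0,"az":0,"x":0,"y":6,"z":2,"grip":0},
    {"ax":0,"ay":0,"az":0,"x":0,"y":9,"z":2,"grip":0},
    {"ax":0,"ay":0,"az":0,"x":0,"y":12,"z":2,"grip":0},
    {"ax":0,"ay":0,"az":0,"x":0,"y":15,"z":2,"grip":0},
  ],
)

```text
clock: 2.57
position: [0.476, -0.0953, 0.0463]
orientation: [[0.999, -0.051, 0.001], [-0.051, -0.999, 0.0], [0.001, -0.0, -1.0]]
contact_force: [-0.3, 3.6, 4.0]
opening: 0.005
```

Call:
apply_moves(
  series=[
    {"ax":0,"ay":0,"az":0,"x":0,"y":3,"z":0,"grip":0},
    {"ax":0,"ay":0,"az":0,"x":0,"y":6,"z":0,"grip":0},
    {"ax":0,"ay":0,"az":0,"x":0,"y":9,"z":0,"grip":0},
    {"ax":0,"ay":0,"az":0,"x":0,"y":12,"z":0,"grip":0},
    {"ax":0,"ay":0,"az":0,"x":0,"y":15,"z":0,"grip":0},
  ],
)

```text
clock: 2.98
position: [0.4747, -0.1104, 0.0457]
orientation: [[0.999, -0.051, 0.0], [-0.051, -0.999, 0.0], [0.0, -0.0, -1.0]]
contact_force: [0.5, 3.5, 4.3]
opening: 0.002
```

Run:
```python
from h import *
o=monitor.observe();s=snap('wrist')
np.savez('wpose.npz',p=o['position'],R=o['orientation'])
cv2.imwrite('pics/w1.png',cv2.resize(s['frame'],(800,600),interpolation=cv2.INTER_CUBIC))
```

```text
(no output)
```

View pics/w1.png

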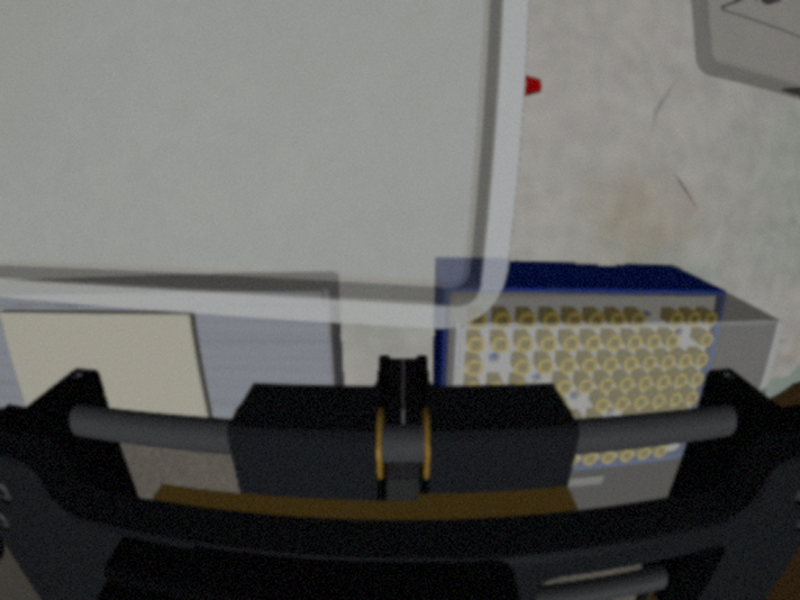

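The box's near face (u≈437–455) is now against the fingers, which are at u≈402, and it looks level. The 4 N upward force on the tool needs explaining, so I'll check the lid's tilt by depth.

Run:
```python
from h import *
s=dict(np.load('wrist.npz'));w=np.load('wpose.npz');p,R=w['p'],w['R'];d=s['depth'];K=s['intrinsics'];H=s['hand_eye']
v,u=np.indices(d.shape);q=np.stack([u-K[0,2],v-K[1,2]],-1)/K[0,0];r=np.linalg.norm(q,axis=-1)[...,None]+1e-9
P=np.concatenate([q/r*np.tan(r),np.ones_like(r)],-1)*d[...,None]
W=(P@H[:3,:3].T+H[:3,3])@R.T+p; W[d==0]=np.nan
m=(W[...,2]>.075)&(W[...,2]<.11)&(v>210)&(v<260)&(u>290)&(u<490)&(W[...,0]<.51)
Q=W[m];c=np.linalg.lstsq(np.c_[Q[:,:2]-Q[:,:2].mean(0),np.ones(len(Q))],Q[:,2],rcond=None)[0]
print('lid plane slopes,z',c,Q[:,:2].min(0),Q[:,:2].max(0))
for uu in range(276,300,2): print(uu,W[215,uu].round(4),s['frame'][215,uu])
o=monitor.observe();print(o['contact_force'],o['torque'],o['position'])
```

```text
lid plane slopes,z [-0.00107053 -0.00082961  0.09030847] [ 0.47800561 -0.24658726] [ 0.50998524 -0.12716308]
276 [ 0.4758 -0.1248  0.0054] [128 132 131]
278 [nan nan nan] [67 57 55]
280 [ 0.487  -0.1261  0.033 ] [41  8  5]
282 [ 0.4925 -0.1264  0.0466] [59 18 14]
284 [ 0.4966 -0.1268  0.0568] [83 45 35]
286 [ 0.5003 -0.1272  0.0658] [84 64 62]
288 [ 0.5043 -0.1273  0.0758] [92 91 94]
290 [ 0.5073 -0.1276  0.0831] [102 102 105]
292 [ 0.5097 -0.1279  0.0892] [139 136 135]
294 [ 0.5097 -0.1287  0.0893] [147 146 145]
296 [ 0.51   -0.1295  0.0901] [144 146 144]
298 [ 0.5101 -0.1303  0.0906] [117 125 129]
[0.39504852 0.05243864 1.31353463] [ 0.21362354 -0.03938667 -0.04252982] [ 0.47458808 -0.1109088   0.04559232]
```

The lid is level (slope 0.001, height 0.090), so I'll continue.

Call:
apply_moves(
  series=[
    {"ax":0,"ay":0,"az":0,"x":0,"y":3,"z":0,"grip":0},
    {"ax":0,"ay":0,"az":0,"x":0,"y":7,"z":0,"grip":0},
    {"ax":0,"ay":0,"az":0,"x":0,"y":11,"z":0,"grip":0},
    {"ax":0,"ay":0,"az":0,"x":0,"y":15,"z":0,"grip":0},
    {"ax":0,"ay":0,"az":0,"x":0,"y":19,"z":0,"grip":0},
  ],
)

```text
clock: 3.45
position: [0.4734, -0.1295, 0.0455]
orientation: [[0.999, -0.051, -0.0], [-0.051, -0.999, 0.0], [-0.0, 0.0, -1.0]]
contact_force: [0.4, 2.2, 1.2]
opening: 0.009
```

Call:
apply_moves(
  series=[
    {"ax":0,"ay":0,"az":0,"x":0,"y":4,"z":0,"grip":0},
    {"ax":0,"ay":0,"az":0,"x":0,"y":8,"z":0,"grip":0},
    {"ax":0,"ay":0,"az":0,"x":0,"y":12,"z":0,"grip":0},
    {"ax":0,"ay":0,"az":0,"x":0,"y":16,"z":0,"grip":0},
    {"ax":0,"ay":0,"az":0,"x":0,"y":19,"z":0,"grip":0},
  ],
)

```text
clock: 3.87
position: [0.4725, -0.1486, 0.0455]
orientation: [[0.999, -0.051, -0.0], [-0.051, -0.999, -0.0], [-0.0, 0.0, -1.0]]
contact_force: [0.8, 2.8, 2.3]
opening: 0.003
```

Call:
apply_moves(
  series=[
    {"ax":0,"ay":0,"az":0,"x":0,"y":3,"z":0,"grip":0},
    {"ax":0,"ay":0,"az":0,"x":0,"y":5,"z":0,"grip":0},
    {"ax":0,"ay":0,"az":0,"x":0,"y":6,"z":0,"grip":0},
    {"ax":0,"ay":0,"az":0,"x":0,"y":6,"z":0,"grip":0},
    {"ax":0,"ay":0,"az":0,"x":0,"y":6,"z":0,"grip":0},
  ],
)

```text
clock: 4.28
position: [0.4721, -0.1542, 0.0454]
orientation: [[0.999, -0.051, -0.0], [-0.051, -0.999, -0.0], [-0.0, 0.0, -1.0]]
contact_force: [0.2, -0.7, 0.1]
opening: 0.006
```

Call:
apply_moves(
  series=[
    {"ax":0,"ay":0,"az":0,"x":0,"y":-4,"z":0,"grip":0},
    {"ax":0,"ay":0,"az":0,"x":0,"y":-12,"z":0,"grip":0},
    {"ax":0,"ay":0,"az":0,"x":0,"y":-20,"z":-20,"grip":0},
    {"ax":0,"ay":0,"az":0,"x":0,"y":-25,"z":-55,"grip":0},
    {"ax":0,"ay":0,"az":0,"x":0,"y":-25,"z":-90,"grip":0},
  ],
)

```text
clock: 4.7
position: [0.4718, -0.1268, 0.1348]
orientation: [[0.999, -0.05, -0.004], [-0.05, -0.999, 0.002], [-0.004, -0.002, -1.0]]
contact_force: [1.1, -0.4, 0.2]
opening: 0.009
```

Call:
apply_moves(
  series=[
    {"ax":0,"ay":0,"az":0,"x":0,"y":-30,"z":-35,"grip":0},
    {"ax":0,"ay":0,"az":0,"x":0,"y":-60,"z":-70,"grip":0},
    {"ax":0,"ay":0,"az":0,"x":0,"y":-85,"z":-90,"grip":0},
    {"ax":0,"ay":0,"az":0,"x":0,"y":-85,"z":-90,"grip":0},
    {"ax":0,"ay":0,"az":0,"x":0,"y":-85,"z":-90,"grip":0},
  ],
)

```text
clock: 5.12
position: [0.479, -0.0427, 0.2276]
orientation: [[0.999, -0.048, 0.004], [-0.048, -0.999, -0.001], [0.004, 0.001, -1.0]]
contact_force: [0.6, -0.6, -0.5]
opening: 0.006
```

Run:
```python
from h import *
o=monitor.observe();s=snap('wrist')
np.savez('wpose.npz',p=o['position'],R=o['orientation']);print(o['clock'],o['position'],o['orientation'],o['contact_force'])
cv2.imwrite('pics/w2.png',cv2.resize(s['frame'],(800,600),interpolation=cv2.INTER_CUBIC))
```

```text
5.1167 [ 0.47904672 -0.04266096  0.22757868] [[ 9.98854002e-01 -4.76672089e-02  4.30353457e-03]
 [-4.76626320e-02 -9.98862817e-01 -1.15995123e-03]
 [ 4.35393231e-03  9.53504148e-04 -9.99990067e-01]] [ 0.6077651  -0.58381256 -0.47256718]
```

View pics/w2.png

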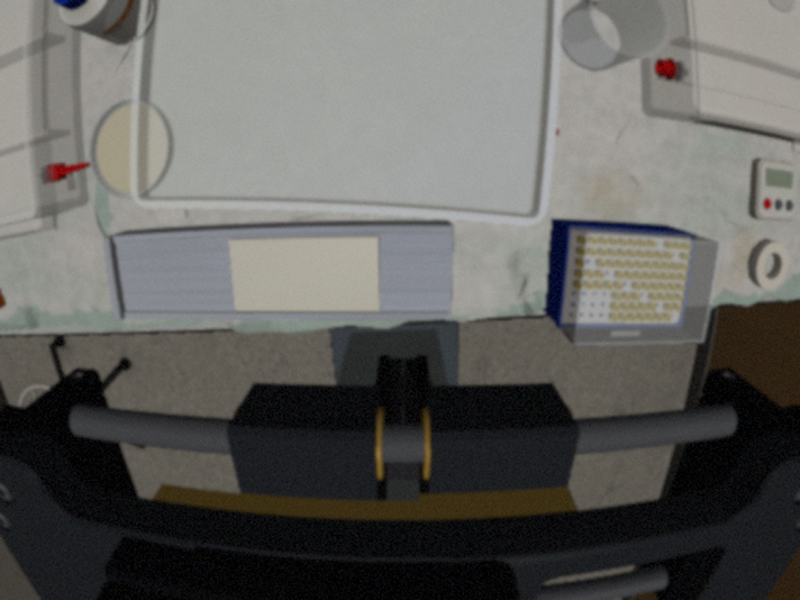

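The box has slid away to u≈550–715 and stands upright, with the open end at u≈453. The plate has not moved (u 230–380), and the tape (770,263) and timer (775,190) are untouched.

Run:
```python
from h import *
s=dict(np.load('wrist.npz'));w=np.load('wpose.npz');p,R=w['p'],w['R']
f=lambda x,y,z:wray(s,p,R,(x+.5)*.64-.5,(y+.5)*.64-.5,z)[:2].round(4)
# subpixel edges along rows by gradient
g=cv2.cvtColor(cv2.GaussianBlur(s['frame'],(3,3),0),cv2.COLOR_BGR2GRAY).astype(float)
b=s['frame'].astype(float);bl=b[...,0]-b[...,2]
for v in (158,165,172,178,185,192):
    r=np.diff(bl[v]); 
    e=lambda lo,hi,sg:lo+np.argmax(sg*r[lo:hi])+.5
    t,l=e(135,160,-1),e(230,255,1);op=280+np.argmax(abs(np.diff(g[v]))[280:300])+.5
    W=lambda u,z:wray(s,p,R,u,v,z)[:2].round(4)
    print(v,'trail',W(t,.044),'lead',W(l,.044),'open',W(op,.038))
print('box base near',f(553,222,.045),f(547,312,.04),'lid near',f(573,342,.09),f(567,230,.09),'far',f(705,343,.09),f(717,240,.09))
print('ribs',f(113,236,.041),f(452,222,.041),f(120,318,.041),f(451,313,.041))
```

```text
158 trail [0.5048 0.0931] lead [ 0.497  -0.0266] open [ 0.4932 -0.0842]
165 trail [0.496  0.0943] lead [ 0.4885 -0.0261] open [ 0.4845 -0.0828]
172 trail [0.487  0.0956] lead [ 0.4799 -0.0256] open [ 0.4758 -0.0826]
178 trail [0.4791 0.094 ] lead [ 0.4725 -0.0239] open [ 0.4682 -0.0825]
185 trail [0.4701 0.0968] lead [ 0.4637 -0.0246] open [ 0.4592 -0.0823]
192 trail [0.4607 0.0969] lead [ 0.4548 -0.024 ] open [ 0.4501 -0.0822]
box base near [ 0.5121 -0.1617] [ 0.4368 -0.1608] lid near [ 0.4302 -0.1665] [ 0.513  -0.1571] far [ 0.4195 -0.2905] [ 0.5055 -0.2884]
ribs [0.5241 0.2072] [ 0.5134 -0.0827] [0.4487 0.2169] [ 0.4405 -0.0804]
```

Call:
apply_moves(
  series=[
    {"ax":0,"ay":0,"az":0,"x":0,"y":-38,"z":20,"grip":0},
    {"ax":0,"ay":0,"az":0,"x":0,"y":-76,"z":35,"grip":0},
    {"ax":0,"ay":0,"az":0,"x":0,"y":-112,"z":50,"grip":0},
    {"ax":0,"ay":0,"az":0,"x":0,"y":-146,"z":65,"grip":0},
    {"ax":0,"ay":0,"az":0,"x":0,"y":-167,"z":80,"grip":0},
  ],
)

```text
clock: 5.58
position: [0.4848, 0.1244, 0.1426]
orientation: [[0.999, -0.051, -0.004], [-0.051, -0.999, 0.0], [-0.004, -0.0, -1.0]]
contact_force: [0.6, -0.6, 0.0]
opening: -0.002
```

Call:
apply_moves(
  series=[
    {"ax":0,"ay":0,"az":0,"x":0,"y":0,"z":30,"grip":0},
    {"ax":0,"ay":0,"az":0,"x":0,"y":0,"z":60,"grip":0},
    {"ax":0,"ay":0,"az":0,"x":0,"y":0,"z":80,"grip":0},
    {"ax":0,"ay":0,"az":0,"x":0,"y":0,"z":90,"grip":0},
    {"ax":0,"ay":0,"az":0,"x":0,"y":0,"z":90,"grip":0},
  ],
)

```text
clock: 6.0
position: [0.4829, 0.1216, 0.0514]
orientation: [[0.999, -0.052, -0.008], [-0.052, -0.999, -0.001], [-0.008, 0.001, -1.0]]
contact_force: [-0.7, 0.7, 0.2]
opening: 0.001
```

Call:
apply_moves(
  series=[
    {"ax":0,"ay":0,"az":0,"x":0,"y":0,"z":0,"grip":0},
    {"ax":0,"ay":0,"az":0,"x":0,"y":0,"z":0,"grip":0},
    {"ax":0,"ay":0,"az":0,"x":0,"y":0,"z":0,"grip":0},
  ],
)

```text
clock: 6.25
position: [0.4879, 0.1224, 0.0571]
orientation: [[0.999, -0.052, 0.003], [-0.052, -0.999, 0.0], [0.003, -0.0, -1.0]]
contact_force: [-0.3, 0.7, 0.3]
opening: 0.007
```

Call:
apply_moves(
  series=[
    {"ax":0,"ay":0,"az":0,"x":-3,"y":0,"z":6,"grip":0},
    {"ax":0,"ay":0,"az":0,"x":-3,"y":0,"z":11,"grip":0},
    {"ax":0,"ay":0,"az":0,"x":-3,"y":0,"z":14,"grip":0},
    {"ax":0,"ay":0,"az":0,"x":-3,"y":0,"z":14,"grip":0},
    {"ax":0,"ay":0,"az":0,"x":-3,"y":0,"z":14,"grip":0},
  ],
)

```text
clock: 6.67
position: [0.4831, 0.1227, 0.0412]
orientation: [[0.999, -0.051, -0.001], [-0.051, -0.999, -0.0], [-0.001, 0.0, -1.0]]
contact_force: [-0.7, -1.5, -0.0]
opening: 0.008
```

Call:
apply_moves(
  series=[
    {"ax":0,"ay":0,"az":0,"x":0,"y":0,"z":0,"grip":0},
    {"ax":0,"ay":0,"az":0,"x":0,"y":0,"z":0,"grip":0},
  ],
)

```text
clock: 6.83
position: [0.4836, 0.1228, 0.0417]
orientation: [[0.999, -0.051, 0.0], [-0.051, -0.999, 0.0], [0.0, -0.0, -1.0]]
contact_force: [0.3, -0.1, -0.5]
opening: 0.008
```

Call:
apply_moves(
  series=[
    {"ax":0,"ay":0,"az":0,"x":0,"y":0,"z":1.5,"grip":0},
    {"ax":0,"ay":0,"az":0,"x":0,"y":3,"z":1.5,"grip":0},
    {"ax":0,"ay":0,"az":0,"x":0,"y":6,"z":1.5,"grip":0},
    {"ax":0,"ay":0,"az":0,"x":0,"y":9,"z":1.5,"grip":0},
    {"ax":0,"ay":0,"az":0,"x":0,"y":12,"z":1.5,"grip":0},
  ],
)

```text
clock: 7.25
position: [0.4829, 0.1104, 0.0401]
orientation: [[0.999, -0.051, 0.0], [-0.051, -0.999, -0.0], [0.0, 0.0, -1.0]]
contact_force: [-0.3, -0.2, 0.0]
opening: 0.009
```

Call:
apply_moves(
  series=[
    {"ax":0,"ay":0,"az":0,"x":0,"y":3,"z":0,"grip":0},
    {"ax":0,"ay":0,"az":0,"x":0,"y":6,"z":0,"grip":0},
    {"ax":0,"ay":0,"az":0,"x":0,"y":9,"z":0,"grip":0},
    {"ax":0,"ay":0,"az":0,"x":0,"y":12,"z":0,"grip":0},
    {"ax":0,"ay":0,"az":0,"x":0,"y":15,"z":0,"grip":0},
  ],
)

```text
clock: 7.67
position: [0.4821, 0.0955, 0.0401]
orientation: [[0.999, -0.051, 0.0], [-0.051, -0.999, 0.0], [0.0, -0.0, -1.0]]
contact_force: [-0.6, 0.4, 1.2]
opening: 0.003
```

```bash
cat > m.py <<'E'
from h import *
import sys
o=monitor.observe();s=snap('wrist')
np.savez('wpose.npz',p=o['position'],R=o['orientation']);print(o['clock'],o['position'],o['contact_force'])
cv2.imwrite(sys.argv[1],cv2.resize(s['frame'],(800,600),interpolation=cv2.INTER_CUBIC))
E
python3 m.py pics/w3.png
```

```text
7.6667 [0.4821047  0.09550505 0.04009249] [-0.59745821  0.40130479  1.22152973]
```

View pics/w3.png

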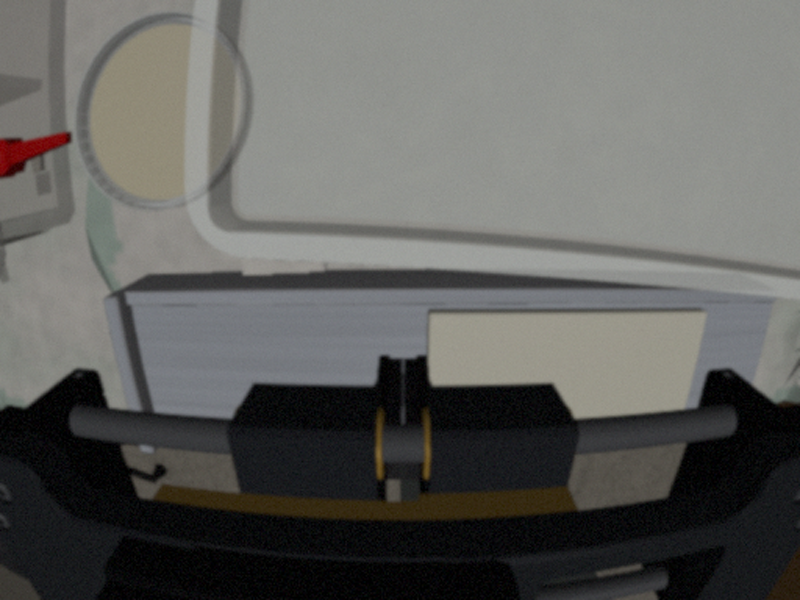

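The fingers (u≈402) are in contact with the plate's trailing edge (u≈428). The leading edge is at u≈705, v≈312, and the open end at u≈768. The plate lies flat under the fingertip, so I'll measure the remaining distance.

Run:
```python
from h import *
s=dict(np.load('wrist.npz'));w=np.load('wpose.npz');p,R=w['p'],w['R']
f=lambda x,y,z:wray(s,p,R,(x+.5)*.64-.5,(y+.5)*.64-.5,z)[:2].round(4)
print('trail',f(428,315,.044),f(428,375,.044),'lead',f(705,315,.044),f(697,375,.044),'open',f(770,302,.041),f(765,340,.038))
```

```text
trail [0.5097 0.0841] [0.4854 0.0849] lead [ 0.5027 -0.035 ] [ 0.474  -0.0367] open [ 0.5052 -0.0786] [ 0.4844 -0.0835]
```

Call:
apply_moves(
  series=[
    {"ax":0,"ay":0,"az":0,"x":0,"y":3,"z":0,"grip":0},
    {"ax":0,"ay":0,"az":0,"x":0,"y":7,"z":0,"grip":0},
    {"ax":0,"ay":0,"az":0,"x":0,"y":11,"z":0,"grip":0},
    {"ax":0,"ay":0,"az":0,"x":0,"y":15,"z":0,"grip":0},
    {"ax":0,"ay":0,"az":0,"x":0,"y":19,"z":0,"grip":0},
  ],
)

```text
clock: 8.13
position: [0.4811, 0.0764, 0.0401]
orientation: [[0.999, -0.051, 0.0], [-0.051, -0.999, 0.0], [0.0, -0.0, -1.0]]
contact_force: [-0.5, 1.2, 0.3]
opening: 0.006
```

Call:
apply_moves(
  series=[
    {"ax":0,"ay":0,"az":0,"x":0,"y":4,"z":0,"grip":0},
    {"ax":0,"ay":0,"az":0,"x":0,"y":8,"z":0,"grip":0},
    {"ax":0,"ay":0,"az":0,"x":0,"y":12,"z":0,"grip":0},
    {"ax":0,"ay":0,"az":0,"x":0,"y":16,"z":0,"grip":0},
    {"ax":0,"ay":0,"az":0,"x":0,"y":20,"z":0,"grip":0},
  ],
)

```text
clock: 8.55
position: [0.4801, 0.0564, 0.0401]
orientation: [[0.999, -0.051, 0.0], [-0.051, -0.999, 0.0], [0.0, -0.0, -1.0]]
contact_force: [0.1, 0.6, 0.4]
opening: 0.01
```

Call:
apply_moves(
  series=[
    {"ax":0,"ay":0,"az":0,"x":0,"y":4,"z":0,"grip":0},
    {"ax":0,"ay":0,"az":0,"x":0,"y":8,"z":0,"grip":0},
    {"ax":0,"ay":0,"az":0,"x":0,"y":12,"z":0,"grip":0},
    {"ax":0,"ay":0,"az":0,"x":0,"y":16,"z":0,"grip":0},
    {"ax":0,"ay":0,"az":0,"x":0,"y":19,"z":0,"grip":0},
  ],
)

```text
clock: 8.97
position: [0.4791, 0.0374, 0.04]
orientation: [[0.999, -0.051, 0.0], [-0.051, -0.999, -0.0], [0.0, 0.0, -1.0]]
contact_force: [-0.5, 0.7, 0.8]
opening: 0.004
```

Call:
apply_moves(
  series=[
    {"ax":0,"ay":0,"az":0,"x":0,"y":3,"z":0,"grip":0},
    {"ax":0,"ay":0,"az":0,"x":0,"y":6,"z":0,"grip":0},
    {"ax":0,"ay":0,"az":0,"x":0,"y":8,"z":0,"grip":0},
    {"ax":0,"ay":0,"az":0,"x":0,"y":9,"z":0,"grip":0},
    {"ax":0,"ay":0,"az":0,"x":0,"y":9,"z":0,"grip":0},
  ],
)

```text
clock: 9.38
position: [0.4786, 0.0286, 0.04]
orientation: [[0.999, -0.051, -0.0], [-0.051, -0.999, -0.0], [-0.0, 0.0, -1.0]]
contact_force: [-0.6, 0.3, -1.1]
opening: 0.006
```

```bash
python3 m.py pics/w4.png
```

```text
9.3833 [0.47863865 0.02858458 0.04001925] [-0.5605868   0.30846612 -1.10702938]
```

View pics/w4.png

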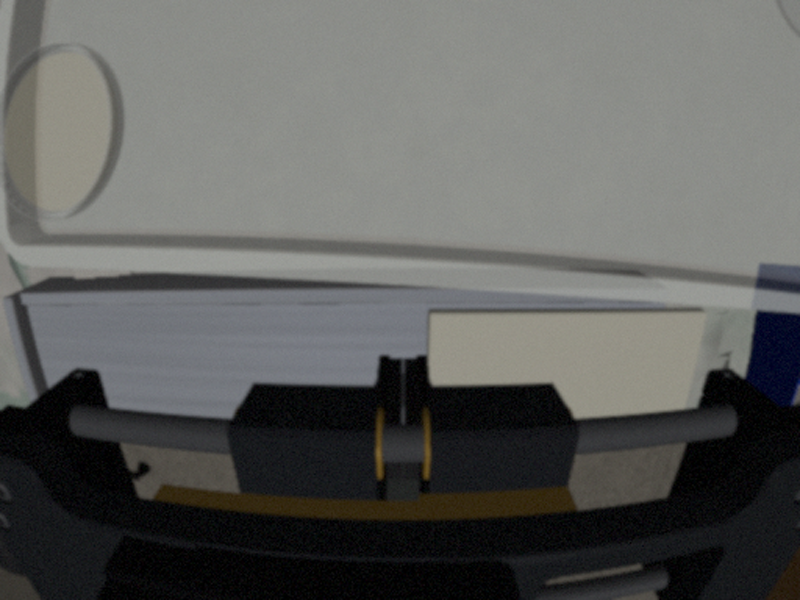

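The plate stays in contact, with its trailing edge at u≈428 and its leading edge at u≈703 (y ≈ -0.103, about 20 mm out). I'll push the last 10 mm slowly, then back off and lift.

Call:
apply_moves(
  series=[
    {"ax":0,"ay":0,"az":0,"x":0,"y":3,"z":0,"grip":0},
    {"ax":0,"ay":0,"az":0,"x":0,"y":6,"z":0,"grip":0},
    {"ax":0,"ay":0,"az":0,"x":0,"y":8,"z":0,"grip":0},
    {"ax":0,"ay":0,"az":0,"x":0,"y":10,"z":0,"grip":0},
    {"ax":0,"ay":0,"az":0,"x":0,"y":10,"z":0,"grip":0},
  ],
)

```text
clock: 9.85
position: [0.4781, 0.0184, 0.04]
orientation: [[0.999, -0.051, -0.0], [-0.051, -0.999, -0.0], [-0.0, 0.0, -1.0]]
contact_force: [0.3, -1.0, 0.9]
opening: 0.01
```

Call:
apply_moves(
  series=[
    {"ax":0,"ay":0,"az":0,"x":0,"y":0,"z":0,"grip":0},
    {"ax":0,"ay":0,"az":0,"x":0,"y":-3,"z":0,"grip":0},
    {"ax":0,"ay":0,"az":0,"x":0,"y":-12,"z":0,"grip":0},
    {"ax":0,"ay":0,"az":0,"x":0,"y":-20,"z":-15,"grip":0},
    {"ax":0,"ay":0,"az":0,"x":0,"y":-20,"z":-45,"grip":0},
  ],
)

```text
clock: 10.27
position: [0.4756, 0.0408, 0.0819]
orientation: [[0.999, -0.051, -0.008], [-0.051, -0.999, 0.001], [-0.008, -0.001, -1.0]]
contact_force: [-0.1, 0.4, -0.5]
opening: 0.006
```

Call:
apply_moves(
  series=[
    {"ax":0,"ay":0,"az":0,"x":0,"y":10,"z":-38,"grip":0},
    {"ax":0,"ay":0,"az":0,"x":0,"y":35,"z":-70,"grip":0},
    {"ax":0,"ay":0,"az":0,"x":0,"y":65,"z":-95,"grip":0},
    {"ax":0,"ay":0,"az":0,"x":0,"y":90,"z":-120,"grip":0},
    {"ax":0,"ay":0,"az":0,"x":0,"y":100,"z":-130,"grip":0},
  ],
)

```text
clock: 10.68
position: [0.4759, -0.0632, 0.2194]
orientation: [[0.999, -0.052, 0.006], [-0.052, -0.999, -0.003], [0.006, 0.002, -1.0]]
contact_force: [0.8, -0.4, 0.8]
opening: 0.004
```

Call:
apply_moves(
  series=[
    {"ax":0,"ay":0,"az":0,"x":0,"y":0,"z":0,"grip":0},
    {"ax":0,"ay":0,"az":0,"x":0,"y":0,"z":0,"grip":0},
    {"ax":0,"ay":0,"az":0,"x":0,"y":0,"z":0,"grip":0},
    {"ax":0,"ay":0,"az":0,"x":0,"y":0,"z":0,"grip":0},
  ],
)

```text
clock: 11.02
position: [0.4729, -0.0594, 0.2128]
orientation: [[0.999, -0.05, -0.004], [-0.05, -0.999, 0.002], [-0.004, -0.001, -1.0]]
contact_force: [-0.5, 0.3, -1.0]
opening: 0.008
```

```bash
python3 m.py pics/w5.png
```

```text
11.0167 [ 0.47292418 -0.05942841  0.21278429] [-0.47878184  0.32960928 -0.98146691]
```

View pics/w5.png

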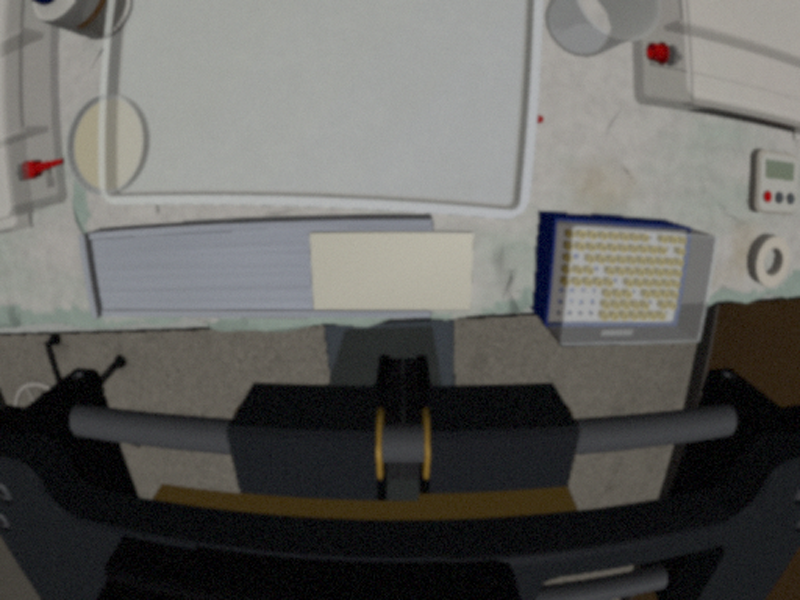

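The plate now runs u 311–473 with the open end at u≈433. The box (from u≈538), tape and timer stand as before. I'll run a numeric check.

Run:
```python
from h import *
s=dict(np.load('wrist.npz'));w=np.load('wpose.npz');p,R=w['p'],w['R']
f=lambda x,y,z:wray(s,p,R,(x+.5)*.64-.5,(y+.5)*.64-.5,z)[:2].round(4)
print('lead',f(473,235,.044),f(471,307,.044),'trail',f(311,235,.044),f(313,308,.044))
print('open',f(432,217,.041),f(432,317,.041))
print('box near',f(542,213,.045),f(536,310,.045),'lid far',f(713,236,.09),f(699,344,.09))
b=snap('side');W=pts(b);h=cv2.cvtColor(b['frame'],cv2.COLOR_BGR2HSV)
m=(h[...,1]>20)&(h[...,0]>15)&(h[...,0]<45)&(W[...,2]>.035)&(W[...,2]<.052)&(W[...,0]>.42)&(W[...,0]<.53)&(W[...,1]>-.14)&(W[...,1]<.2)
q=W[m];print('side plate',cv2.minAreaRect(q[:,:2].astype('f4')),np.percentile(q,[2,50,98],axis=0).round(4).tolist())
print(monitor.observe()['contact_force'],monitor.observe()['joint_vel'])
```

```text
lead [ 0.4983 -0.1124] [ 0.4431 -0.1103] trail [0.5044 0.0055] [0.4483 0.0098]
open [ 0.5122 -0.0832] [ 0.4355 -0.0806]
box near [ 0.5134 -0.1643] [ 0.4383 -0.1615] lid far [ 0.5039 -0.288 ] [ 0.4187 -0.2885]
side plate ((0.47313350439071655, -0.04957893490791321), (0.12403803318738937, 0.06062118709087372), 87.94088745117188) [[0.443, -0.1051, 0.0423], [0.4712, -0.0495, 0.0459], [0.5015, 0.0096, 0.0488]]
[-0.25202325  0.15218616 -0.85827269] [-0.25032795 -0.24885266 -0.45844087 -0.04983824  0.06322041 -0.06258601]
```

```bash
python3 -c "
from workcell import order;print(order.hand_in())"
```

```text
the job is handed in; nothing more can be done
None
```

I pushed the tip box about 60 mm clear of the ledge, then pushed the plate along the channel, using only the shut fingertips, and handed the job in at about 11 s.

- **Plate:** in the last wrist view its leading edge is about 29–30 mm past the open end. The side view agrees, at about 30 mm. It lies flat and straight.
- **Tip box:** its centre is about 143 mm beyond the open end, about 80 mm free between box and ledge, against the 126 mm required. It stands upright: the lid was level within 0.001 rad when I checked it during the push.
- **Other things:** the tape, timer and beaker look unmoved in the last wrist view. I did not measure the bottle, block, petri dish or comb separately, but the arm stayed clear of them.
- **Robot:** the arm was above the scene with no contact.

Nothing failed. The two cameras differ by 3–5 mm on where the open end lies, so I measured how far the plate sticks out within a single view. An upward force of about 4 N on the fingers while pushing the box was not explained, but it was gone once the push ended.

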